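Slide the sample tubs into their stalls and drop the keeper bar

ROBOT

A 6-joint arm with a two-finger parallel gripper is mounted at the origin on the work surface. World frame = base frame: x ahead of the robot, y to its left, z up, the work surface at z = 0. Lengths are in m, angles in degrees, forces in N, time in s.
With the tool pointing down it reaches from about 0.35 to 0.875 m from the base axis. Payload 4.2 kg.
Tool frame: the origin (TCP) lies midway between the tips of the shut fingers; the grasp point (between the pads) lies 19 mm behind it; z points along the fingers, y is the line along which they close (so a half turn about z gives the same grasp; the last joint's range is limited). The gripper opens to 87 mm and grips with 3 to 60 N. Pads are 19 mm wide; open, the fingers measure 117 mm over their backs; the gripper's body (75 mm by 190 mm) begins 51 mm behind the grasp point.
Start: joints at [-49.297, 22.042, 0.453, 0, -68.411, -14.817], TCP at [0.273, -0.562, 0.223] pointing down, gripper open.
Joint ranges: [-179.83, 179.83], [-69.29, 118.12], [-61.27, 80.66], [-181.25, 117.63], [-171.15, -9.14], [-177.46, 177.46]. Speed limits (degrees/s): [159.86, 159.86, 180, 180, 180, 180].

INTERFACE

Orientations are given as [roll, pitch, yaw] about the fixed x, y, z axes, in that order (R = Rz(yaw) Ry(pitch) Rx(roll)).
In Python, from workcell import env gives the robot as it stands. The module is installed in compiled form; this text tells all that it offers. Calls block until the motion is done:
- env.goto(position, orientation): joint-space move of the TCP to a pose.
- env.move_straight(position, rotation=None, rate=0.15, force_limit=None): straight line of the TCP; rotation=None keeps the orientation; rate is the mean speed in m/s. With force_limit (N) it stops when the force on the tool has changed by that much, and returns True; else False.
- env.set_joints(angles): joint-space move.
- env.gripper_to(opening, grasp_force=None): opening from 0.0 (shut) to 1.0 (fully open); grasp_force is the grip in N (None keeps the last); returns when the fingers have stopped.
- env.dwell(seconds).
- env.inverse_kinematics(position, orientation): joint angles nearest the present ones, or None.
- env.read_state(): the state.
- env.grab_frame(name): name is "scene" or "side" or "wrist"; returns a dict with "image" (400x640x3 uint8, blue, green, red), "fx", "fy", "cx", "cy" (pixels), "D" ([k1, k2, p1, p2, k3] as OpenCV has them; the pictures are not rectified), "position" and "orientation" of the camera in the world. Camera axes: x right, y up, looking along -z (the intrinsics and any distortion apply to the point x, -y, -z); pixel columns grow to the right and rows downward; lengths in m; the calibration is good to about 2 mm. A picture is of the moment at which its call begins. There is no depth.
A pose or a line that the arm cannot do raises env.Unreachable and nothing moves.
- env.close_job(): hands the job in; it is judged then, once.
Trained networks look in a picture, given as the dict that the camera call returned (one of the last four; its "shot" number tells which), for a name from the list of things; names that differ only in an ending like _2 or _b are one class to them, and where a whole thing is asked for, a point or a joint stands for the part that bears it (a point fixed in the world has none). Each returns a list of dicts, best first, with "score" (0 to 1); they miss things now and then, are a little off and sometimes report something else, mostly with a low value. They report only what shows in the picture. A call takes as long as a camera call. They do not tell look-alikes from the thing itself.
- env.search_frame(picture, thing): "xyz" ([x, y, z] in m, in world coordinates, good to about 4 mm: the middle of the surface that is visible of it).
- env.trace(picture, thing): "mask" (400x640 bool, what is visible of it).
The state is a dict: "clock": time; "joint_positions": joint angles; "qvel": joint speeds; "joint_torque": joint torques, N m; "position": TCP position; "tool_rot": TCP orientation; "force": force on the tool from outside, world axes, zero at the start; "wrist_torque": the same for the moment, N m; "opening": opening from 0.0 (shut) to 1.0 (fully open); "finger_force": force on a finger pad.
Only numpy, scipy, OpenCV 4.12 (cv2) and the standard library are available. Lean on these libraries where they do the work, as an engineer would, in place of code of your own. Each camera call takes 0.05 s, during which the arm holds its last target. There are 200 camera calls.

TASK

Tidy the bench after the lesson: get the red-lidded and the blue-lidded tub upright and fully inside the stalls of the crate that carry their own colours (the yellow one is already in its stall and stays in it), then tip the orange keeper bar forward so that it falls all the way down across the stall mouths. The tubs are too wide to grip, so slide them; do not tip any tub over, and leave the soap bottle, the cup and the board eraser where they are.

Things in the scene. Friction and masses are not known exactly. Their poses are not given: they have to be found in the camera images.
- crate: plywood crate of three stalls, open in front and on top, no base, fixed (place and yaw vary). Origin on the bench, centre of the middle stall; x from mouths to back wall, y along the row, z up. Stall centres y = -112, 0, 112 mm. Walls 6 mm thick, 50 high, from x = -58 (mouth) to the back wall at x = 50 to 56. On the outer walls 72 mm high steel ears bear the keeper: axis along y at x = 0, z = 60.
- keeper (a joint): keeper angle, rad: 0 = down, bar across the mouths (crate x = -62, z = 37 mm); 1.93 = straight up; 2.4 = thrown back on its stop, as at the start (x = +30, z = 119 mm). Free hinge, no spring: pushed from behind, towards the mouths, past straight up, it falls shut by itself; short of that it falls back. A tub that sticks out stops it.
- keeper_bar (a point): middle of the orange keeper bar, on its centre line; the bar is 10 mm thick and 358 mm long along the crate's y, held by an arm at each end, 66 mm from the hinge axis; 0.15 kg in all.
- tag_red: red stall marker: red patch on the bench and red clip over the back wall (top 54 mm up). Origin on the bench at the centre of the red stall; x points from mouth to back wall, z up. Stall inside 106 mm wide (y = -53 to 53); mouth at x = -58, back wall face at x = 50 mm: a tub touching the back has its centre at x = 5 mm.
- tag_blue: blue stall marker: blue patch on the bench and blue clip over the back wall (top 54 mm up). Origin on the bench at the centre of the blue stall; x points from mouth to back wall, z up. Stall inside 106 mm wide (y = -53 to 53); mouth at x = -58, back wall face at x = 50 mm: a tub touching the back has its centre at x = 5 mm.
- tag_yellow: yellow stall marker: yellow patch on the bench and yellow clip over the back wall (top 54 mm up). Origin on the bench at the centre of the yellow stall; x points from mouth to back wall, z up. Stall inside 106 mm wide (y = -53 to 53); mouth at x = -58, back wall face at x = 50 mm: a tub touching the back has its centre at x = 5 mm.
- red_jar_center (a point): centre (half-way up) of the red-lidded sample tub: a closed, loose, upright round tub, 90 mm in diameter (too wide for most grippers) and 68 mm high, white with a red lid and red band, about 0.3 kg; it slides on the bench when pushed low down. Starts on the open bench, on either side. z axis up.
- blue_jar_center (a point): centre (half-way up) of the blue-lidded sample tub: a closed, loose, upright round tub, 90 mm in diameter (too wide for most grippers) and 68 mm high, white with a blue lid and blue band, about 0.3 kg; it slides on the bench when pushed low down. Starts on the open bench, on the other side from the red one. z axis up.
- yellow_jar_center (a point): centre (half-way up) of the yellow-lidded sample tub: a closed, loose, upright round tub, 90 mm in diameter (too wide for most grippers) and 68 mm high, white with a yellow lid and yellow band, about 0.3 kg; it slides on the bench when pushed low down. Starts inside the yellow stall. z axis up.
- soap_center (a point): middle (85 mm up) of a loose standing white squeeze bottle with green band and red nozzle, 56 mm in diameter, 170 mm high; bystander.
- cup_center (a point): middle (45 mm up) of a loose white plastic cup, 72 mm in diameter at the rim, 90 mm high; bystander.
- eraser_center (a point): middle of a loose grey-and-black whiteboard eraser lying flat, 55 x 110 x 34 mm (its x, y, z); bystander.
Not all that is in view belongs to the job. There is more than one size of the part that bears red_jar_center; the job needs the smallest. Of the things that look like the part that bears blue_jar_center, the larger one is meant.

How it is judged:
By the outcome, as a careful person would: the job done as asked, in the order asked, and still so for the second after the job is handed in, with the robot touching nothing.
It also fails if it takes over 67 s, if anything falls off the work surface, if the arm or the gripper's body presses on something with over 40 N, if the wrist force passes 120 N, or if a joint passes its speed limit or range.

## Working session

There is one attempt and no reset: what is moved stays moved. The work goes in short steps, each a Python script; the robot and the scene stay as the last script left them, time stands still between calls to the robot, and variables do not carry over. Pictures are saved under pics/ and viewed, at most 10 in all, crops included, and the job is handed in when it is done.

```bash
mkdir -p pics; python3 - <<'E'
from workcell import env
import cv2,numpy as np
for n in ["scene","side"]:
    p=env.grab_frame(n); cv2.imwrite(f"pics/{n}0.png",p["image"]); print(n,np.round(p["position"],3),p["orientation"],p["fx"],p["cx"],p["cy"],p["D"])
    for t in ["crate","keeper_bar","tag_red","tag_blue","tag_yellow","red_jar_center","blue_jar_center","yellow_jar_center","soap_center","cup_center","eraser_center"]:
        print(t,[(np.round(r["xyz"],3).tolist(),round(r["score"],2)) for r in env.search_frame(p,t)])
print(env.read_state()["clock"], env.read_state()["tool_rot"])
E
```

```text
scene [ 1.188 -0.074  1.088] [34.87289153  0.22816903 82.66652451] 413.32738654175296 317.8123941600369 191.81075632372776 [0.00589637 0.         0.         0.         0.        ]
crate [([0.703, 0.092, 0.048], 0.85)]
keeper_bar [([0.701, 0.061, 0.123], 0.73)]
tag_red [([0.665, 0.178, -0.002], 0.75), ([0.724, 0.071, 0.047], 0.56)]
tag_blue [([0.69, -0.047, -0.0], 0.7)]
tag_yellow [([0.726, 0.07, 0.048], 0.72)]
red_jar_center [([0.657, -0.302, 0.089], 0.76), ([0.338, -0.227, 0.093], 0.68), ([0.491, -0.265, 0.072], 0.66)]
blue_jar_center [([0.62, 0.309, 0.052], 0.93)]
yellow_jar_center [([0.684, 0.059, 0.068], 0.95)]
soap_center [([0.408, -0.078, 0.093], 0.94), ([0.686, 0.058, 0.072], 0.4)]
cup_center [([0.401, -0.415, 0.064], 0.82), ([0.703, 0.092, 0.049], 0.54)]
eraser_center [([0.415, 0.398, 0.032], 0.95)]
side [0.117 1.157 1.111] [  50.18032797   -0.18347742 -161.46774102] 511.8297646540832 321.048941983981 195.35726092132631 [0.04667393 0.         0.         0.         0.        ]
crate [([0.676, 0.118, 0.035], 0.93)]
keeper_bar [([0.697, 0.101, 0.121], 0.89), ([0.677, 0.12, 0.035], 0.54), ([0.701, -0.063, -0.001], 0.22)]
tag_red [([0.666, 0.156, -0.001], 0.58)]
tag_blue [([0.702, -0.064, 0.0], 0.63)]
tag_yellow []
red_jar_center [([0.623, -0.275, 0.079], 0.91), ([0.308, -0.193, 0.083], 0.57)]
blue_jar_center [([0.607, 0.333, 0.043], 0.98), ([0.472, 0.326, 0.068], 0.71), ([0.7, -0.064, -0.0], 0.45)]
yellow_jar_center [([0.655, 0.08, 0.063], 0.56)]
soap_center [([0.39, -0.053, 0.085], 0.94)]
cup_center [([0.397, -0.395, 0.056], 0.97)]
eraser_center [([0.4, 0.421, 0.033], 0.86)]
1.2 [ 1.79997275e+02 -2.14824859e-04 -1.54113870e+02]
```

View pics/scene0.png

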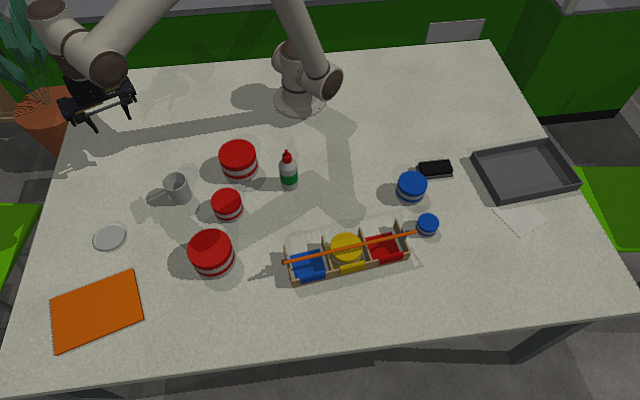

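View pics/side0.png

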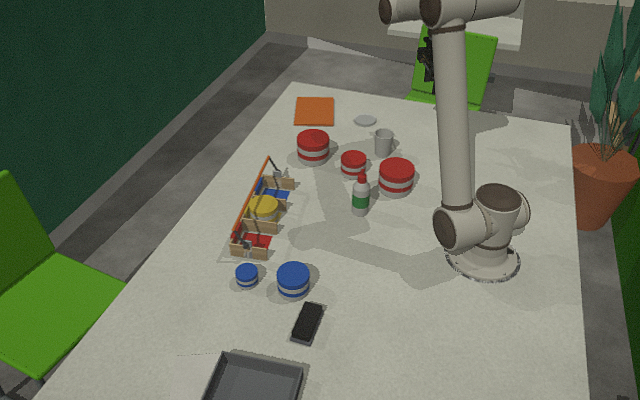

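The scene view shows the small red tub at about (227,204), with larger red look-alikes at (238,160) and (211,253). The large blue tub is at (412,187) and the small blue look-alike at (428,225). The crate's mouths face the robot, with blue, yellow and red stalls running from left to right at about (305,265), (347,250) and (385,248). The soap bottle stands at (288,172), between the red tub and its path. The side view agrees.

I'll fit the tubs and crate from masks and known dimensions, adding a wrist view from above.

```bash
cat > h.py <<'E'
from workcell import env
import cv2,numpy as np
from scipy.optimize import minimize
from scipy.spatial.transform import Rotation as Ro
def proj(p,P):
    R=Ro.from_euler("xyz",p["orientation"],degrees=True).as_matrix()
    c=(np.asarray(P)-p["position"])@R*[1,-1,-1]
    K=np.array([[p["fx"],0,p["cx"]],[0,p["fy"],p["cy"]],[0,0,1]])
    return cv2.projectPoints(c.reshape(-1,1,3),np.zeros(3),np.zeros(3),K,np.array(p["D"]))[0].reshape(-1,2)
def hull_img(q):
    m=np.zeros((400,640),np.uint8); h=cv2.convexHull(q.astype(np.float32))
    cv2.fillConvexPoly(m,np.round(h*16).astype(np.int32),1,shift=4); return m>0
def maskhull(m):
    m=m.astype(np.uint8)
    n,l,s,_=cv2.connectedComponentsWithStats(m); 
    k=[i for i in range(1,n) if s[i,4]>30]
    y,x=np.nonzero(np.isin(l,k)); return hull_img(np.c_[x,y])
def cyl(x,y,r=.045,h=.068):
    t=np.linspace(0,2*np.pi,40); c=np.c_[x+r*np.cos(t),y+r*np.sin(t)]
    return np.vstack([np.c_[c,0*t],np.c_[c,0*t+h]])
def crate(x,y,a):
    P=np.array([[u,v,w] for u in(-.058,.056) for v in(-.171,.171) for w in(0,.05)]+[[u,v,.072] for u in(-.008,.008) for v in(-.173,.173)])
    c,s=np.cos(a),np.sin(a); return P@np.array([[c,s,0],[-s,c,0],[0,0,1]])+[x,y,0]
def fit(views,model,x0,step):
    H=[(p,maskhull(m)) for p,m in views]
    def cost(v):
        t=0
        for p,h in H:
            g=hull_img(proj(p,model(*v))); t+=1-(g&h).sum()/(g|h).sum()
        return t/len(H)
    sim=np.vstack([x0]+[np.array(x0)+np.eye(len(x0))[i]*step[i] for i in range(len(x0))])
    r=minimize(cost,x0,method="Nelder-Mead",options=dict(initial_simplex=sim,xatol=2e-4,fatol=1e-4)); return r.x,r.fun
def tr(p,name,near):
    """mask of the detection whose centroid is nearest the projected world point"""
    q=proj(p,[near])[0]; R=env.trace(p,name); best=None
    for r in R:
        ys,xs=np.nonzero(r["mask"])
        if len(xs)==0: continue
        d=np.hypot(xs.mean()-q[0],ys.mean()-q[1])
        if d<40 and (best is None or d<best[0]): best=(d,r["mask"])
    return None if best is None else best[1]
def locate(shots,name,model,x0,step,z):
    V=[(p,m) for p in shots for m in [tr(p,name,[x0[0],x0[1],z])] if m is not None]
    for v in V:
        x,f=fit([v],model,x0,step); print("  single",np.round(x,4),round(f,3))
    x,f=fit(V,model,x0,step); print(name,len(V),np.round(x,4),round(f,3)); return x
E
python3 - <<'E'
from h import *
env.goto([0.47,0.05,0.42],[180,0,90]); 
S=[env.grab_frame(n) for n in("scene","side","wrist")]
cv2.imwrite("pics/wrist1.png",S[2]["image"]); print(S[2]["position"],S[2]["orientation"])
locate(S,"crate",crate,[.681,.056,.134],[.02,.02,.05],.03)
locate(S,"red_jar_center",cyl,[.48,-.265],[.02,.02],.034)
locate(S,"blue_jar_center",cyl,[.465,.32],[.02,.02],.034)
big=lambda x,y,k:cyl(x,y,.045*k,.068*k)
locate(S,"red_jar_center",big,[.635,-.285,1.3],[.02,.02,.2],.04)
locate(S,"red_jar_center",big,[.32,-.21,1.3],[.02,.02,.2],.04)
locate(S,"blue_jar_center",big,[.61,.32,.7],[.02,.02,.2],.03)
locate(S,"soap_center",lambda x,y:cyl(x,y,.028,.17),[.40,-.065],[.02,.02],.085)
s=env.read_state();print(s["clock"],s["joint_positions"])
E
```

```text
[0.46947621 0.13053408 0.58128406] [-1.70428748e+01 -1.65714524e-02 -9.83400160e-02]
  single [0.6737 0.0667 0.1314] 0.057
  single [0.6767 0.0626 0.137 ] 0.112
  single [0.6822 0.0763 0.1183] 0.14
crate 3 [0.6739 0.066  0.1303] 0.11
  single [ 0.4717 -0.2657] 0.085
  single [ 0.4711 -0.2702] 0.093
  single [ 0.4702 -0.2771] 0.462
red_jar_center 3 [ 0.4694 -0.268 ] 0.217
  single [0.4791 0.3039] 0.038
  single [0.4823 0.3003] 0.054
  single [0.4812 0.3044] 0.017
blue_jar_center 3 [0.481 0.304] 0.051
  single [ 0.6345 -0.3064  1.2755] 0.018
  single [ 0.6362 -0.3097  1.2767] 0.017
  single [ 0.6249 -0.2976  0.9375] 0.435
red_jar_center 3 [ 0.6347 -0.3074  1.2715] 0.21
  single [ 0.3078 -0.2272  1.2841] 0.033
  single [ 0.3106 -0.233   1.2596] 0.023
  single [ 0.3153 -0.2496  1.075 ] 0.233
red_jar_center 3 [ 0.3101 -0.231   1.2629] 0.143
  single [0.6121 0.3212 0.6528] 0.032
  single [0.6141 0.3171 0.6678] 0.04
  single [0.6139 0.3191 0.6587] 0.022
blue_jar_center 3 [0.6133 0.3203 0.673 ] 0.053
  single [ 0.3979 -0.0709] 0.289
  single [ 0.3915 -0.0742] 0.262
  single [ 0.401  -0.0542] 0.319
soap_center 3 [ 0.3923 -0.0711] 0.304
4.9 [ 2.58357458e+01  2.33574168e+00  2.52811132e+00  1.26073042e-03
 -9.01931698e+01  1.54165988e+02]
```

View pics/wrist1.png

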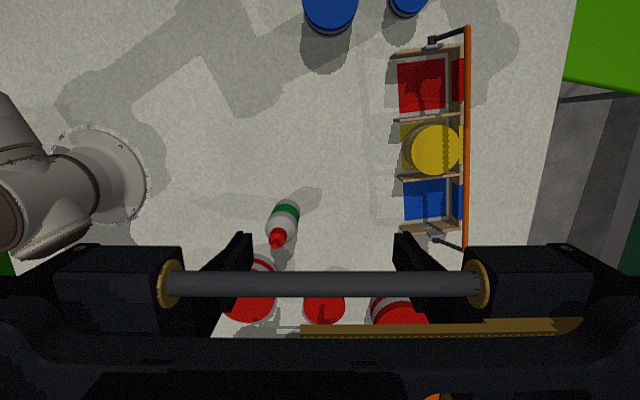

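The wrist view shows the stalls from above, red at (420,85), yellow at (432,150) and blue at (427,203). The thrown-back bar runs along column 467, and the gripper hides the red tubs. Next I'll overlay the fits on the images to check them.

```bash
python3 - <<'E'
from h import *
S={n:env.grab_frame(n) for n in("scene","side","wrist")}
def edges(x,y,a):
    L=[]
    for v in(-.165,-.059,-.053,.053,.059,.165,-.171,.171): L+=[[(-.058,v,.05),(.05,v,.05)]]
    L+=[[(.05,-.165,.05),(.05,.165,.05)],[(-.058,-.171,0),(-.058,.171,0)],[(.056,-.171,0.05),(.056,.171,0.05)]]
    c,s=np.cos(a),np.sin(a); return (np.array(L)@np.array([[c,s,0],[-s,c,0],[0,0,1]])+[x,y,0])
out=[]
for n,c in(("scene",(200,140,250,160)),("wrist",(340,20,200,240)),("side",(220,140,160,130))):
    im=S[n]["image"].copy(); u,v,w,h=c; k=4 if n!="wrist" else 3
    im=cv2.resize(im[v:v+h,u:u+w],None,fx=k,fy=k,interpolation=cv2.INTER_CUBIC)
    for e in edges(.6745,.066,.132): 
        q=((proj(S[n],e)-[u,v]+.5)*k).astype(int); cv2.line(im,q[0].tolist(),q[1].tolist(),(255,255,0),1)
    for t in((.471,-.2675),(.481,.304)):
        q=((proj(S[n],cyl(*t))-[u,v]+.5)*k).astype(int); cv2.polylines(im,[q[:40],q[40:]],True,(0,255,0),1)
    out.append(im)
H=cv2.hconcat
o=[cv2.resize(i,None,fx=500/i.shape[0]*.0+ (0.8 if j==0 else .8),fy=.8) for j,i in enumerate(out)]
cv2.imwrite("pics/ov_a.png",o[0]); 
b=[cv2.copyMakeBorder(i,0,600-i.shape[0],0,0,cv2.BORDER_CONSTANT) for i in (o[1],cv2.resize(o[2],None,fx=.6,fy=.6))]
cv2.imwrite("pics/ov_b.png",H(b)[:, :800])
E
```

```text
(no output)
```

View pics/ov_a.png

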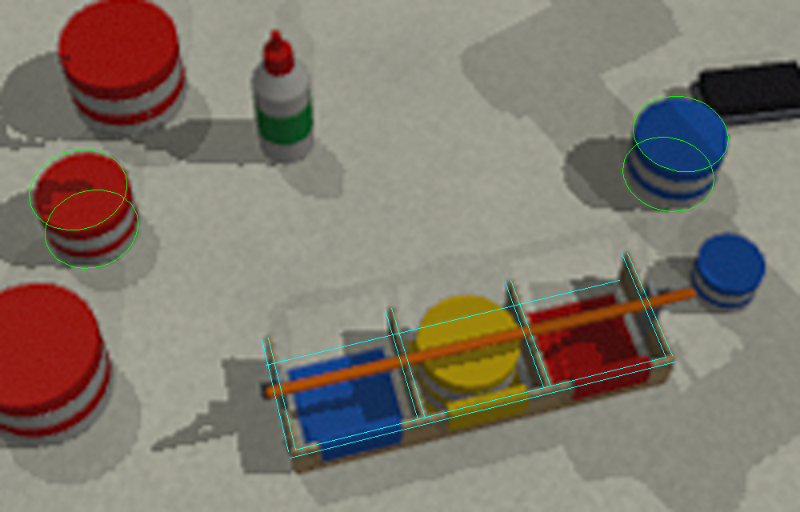

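View pics/ov_b.png

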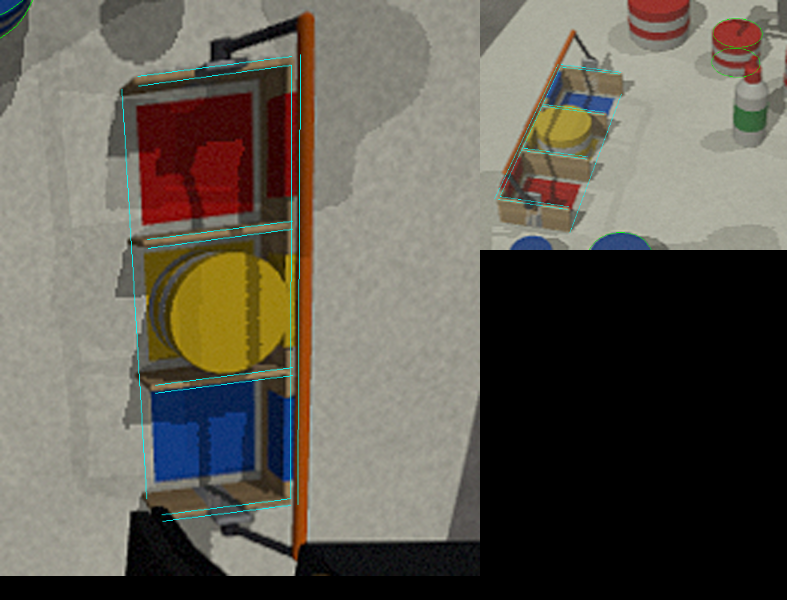

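The overlays match: the crate's wall lines and both tub outlines lie within 2–3 mm. Next I'll push the red tub, using the half-open fingers as a cradle, around the soap to a point in front of its stall.

```bash
cat >> h.py <<'E'
C=np.array([.6745,.067]); A=.132; X=np.array([np.cos(A),np.sin(A)]); Y=np.array([-X[1],X[0]]); AD=np.degrees(A)
B=.046; Z=.03
def pose(t,th,back=B,z=Z,flip=180):
    d=np.array([np.cos(np.radians(th)),np.sin(np.radians(th))])
    q=np.asarray(t)-back*d; return [q[0],q[1],z],[180,0,th-flip]
def approach(t,th,flip=180,hi=.24,back=B+.014):
    env.goto(*pose(t,th,back,hi,flip)); p,o=pose(t,th,back,Z,flip)
    print("down hit",env.move_straight(p,rate=.2,force_limit=15))
def push(path,flip=180,rate=.1,lim=25):
    for x,y,th in path:
        p,o=pose((x,y),th,flip=flip); hit=env.move_straight(p,o,rate=rate,force_limit=lim)
        s=env.read_state(); print("push",np.round(s["position"],3),np.round(s["force"],1),round(s["clock"],1),hit)
        if hit: break
def leave(th,back=.03,hi=.24):
    p=np.array(env.read_state()["position"]); d=np.array([np.cos(np.radians(th)),np.sin(np.radians(th)),0])
    env.move_straight(p-back*d,rate=.15); q=p-back*d; q[2]=hi; env.move_straight(q,rate=.25)
def see(name,x0,cams=("scene","side")):
    return locate([env.grab_frame(n) for n in cams],name,cyl,x0,[.01,.01],.034)
E
python3 - <<'E'
from h import *
env.gripper_to(0.6)
approach((.47,-.267),52)
push([(.54,-.18,54),(.552,-.12,75),(.552,.0,90),(.545,.10,93),(.543,.150,95)])
leave(95)
x=see("red_jar_center",[.543,.155])
p=env.grab_frame("scene");cv2.imwrite("pics/s2.png",p["image"]);print(env.read_state()["clock"])
E
```

```text
down hit False
push [ 0.513 -0.217  0.03 ] [-1.3 -2.1  2.6] 11.1 False
push [ 0.54  -0.164  0.03 ] [-0.3  0.8 -0.5] 11.8 False
push [ 0.552 -0.046  0.03 ] [0.2 0.4 0.2] 13.2 False
push [0.547 0.054 0.03 ] [-0.  -1.  -0.2] 14.3 False
push [0.547 0.105 0.03 ] [-0.5  0.4  0.3] 15.0 False
  single [0.5402 0.1547] 0.084
  single [0.5421 0.1491] 0.083
red_jar_center 2 [0.5408 0.1533] 0.089
16.5667
```

View pics/s2.png

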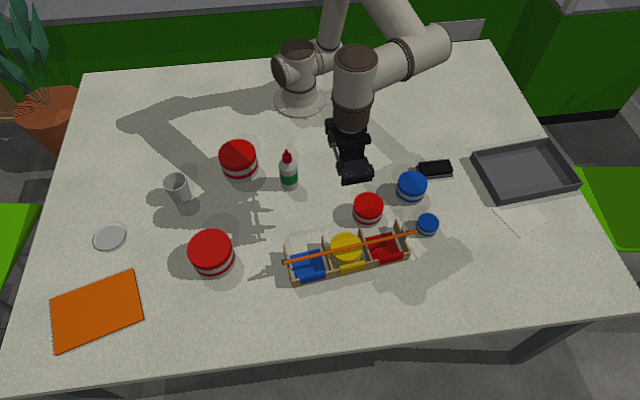

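The red tub is upright in front of the red stall at about (368,208), and nothing else has moved. Next, push it in.

```bash
cat >> h.py <<'E'
def W(cx,cy): return C+cx*X+cy*Y
E
python3 - <<'E'
from h import *
approach((.541,.153),AD+12)
push([(*W(-.085,.111),AD+10),(*W(-.06,.112),AD),(*W(.002,.112),AD)],lim=15)
leave(AD,back=.05)
x=see("red_jar_center",[.66,.178]); d=x-C; print("crate",d@X,d@Y)
E
```

```text
down hit False
push [0.532 0.152 0.03 ] [-0.4  0.3  0.5] 19.8 False
push [0.554 0.164 0.03 ] [ 0.4 -0.   0. ] 20.2 False
push [0.616 0.172 0.03 ] [-0.7  0.   0.1] 20.9 False
  single [0.6582 0.1809] 0.184
  single [0.6648 0.1614] 0.29
red_jar_center 2 [0.6572 0.1801] 0.245
crate -0.0023063218178028862 0.1143683562015797
```

```bash
python3 - <<'E'
from h import *
approach((.481,.304),-97,flip=0,back=B+.01)
push([(.478,.21,-94),(.50,.13,-82),(.535,.03,-74),(*W(-.118,-.104),-74)],flip=0)
leave(-74)
x=see("blue_jar_center",[.57,-.055]); d=x-C; print("crate",d@X,d@Y)
p=env.grab_frame("scene");cv2.imwrite("pics/s3.png",p["image"]);print(env.read_state()["clock"])
E
```

```text
down hit False
push [0.481 0.256 0.03 ] [1.1 0.6 0.2] 25.9 False
push [0.493 0.175 0.029] [ 0.6  0.6 -0.5] 26.9 False
push [0.522 0.074 0.03 ] [-0.  -0.4 -0. ] 28.1 False
push [ 0.559 -0.008  0.03 ] [-0.3 -0.5 -0.2] 29.1 False
  single [ 0.5692 -0.0519] 0.057
  single [ 0.5688 -0.0528] 0.106
blue_jar_center 2 [ 0.5686 -0.0519] 0.083
crate -0.12059295863239149 -0.10392582933826826
30.7167
```

View pics/s3.png

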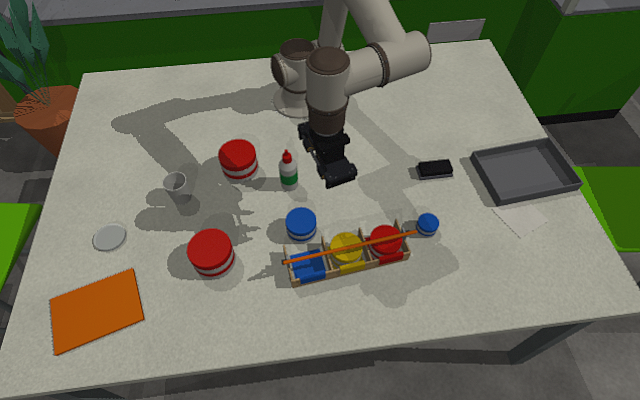

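The blue tub is in front of its stall at about (301,222), red sits in its stall at (386,240), and the bystanders haven't moved. Next, push the blue tub in.

```bash
python3 - <<'E'
from h import *
approach((.5686,-.052),AD-11,flip=0,back=B+.012)
push([(*W(-.085,-.111),AD-9),(*W(-.06,-.112),AD),(*W(.002,-.112),AD)],flip=0,lim=15)
leave(AD,back=.05)
S=[env.grab_frame(n) for n in("scene","side")]
for nm,cy in(("blue_jar_center",-.112),("yellow_jar_center",0),("red_jar_center",.112)):
    x=locate(S,nm,cyl,W(0,cy),[.01,.01],.034); d=x-C; print("crate",d@X,d@Y)
env.goto([*W(-.23,.03),.36],[180,0,-90])
env.gripper_to(0)
p=env.grab_frame("scene"); k=cv2.resize(p["image"][190:300,250:450],None,fx=3.5,fy=3.5)
cv2.imwrite("pics/s4.png",k);s=env.read_state();print(s["clock"],s["joint_positions"])
E
```

```text
down hit False
push [ 0.559 -0.053  0.03 ] [ 0.1  0.5 -0.8] 33.8 False
push [ 0.584 -0.058  0.03 ] [0.3 0.5 0.8] 34.2 False
push [ 0.645 -0.05   0.03 ] [-3.6  0.7  1.7] 34.9 False
  single [ 0.6866 -0.0408] 0.186
  single [ 0.6951 -0.0582] 0.313
blue_jar_center 2 [ 0.6877 -0.0413] 0.259
crate -0.0012038434607154352 -0.10905191202674865
  single [0.6701 0.0654] 0.148
  single [0.6756 0.0534] 0.27
yellow_jar_center 2 [0.6685 0.065 ] 0.213
crate -0.006244126105618576 -0.0012268800473353117
  single [0.6616 0.1795] 0.178
  single [0.6661 0.1661] 0.282
red_jar_center 2 [0.6603 0.1787] 0.238
crate 0.0006283312295022622 0.1126339661928519
39.7333 [ 2.94631610e+01  3.50942310e-02 -8.01001845e+00 -4.21269218e-04
 -8.19560917e+01 -2.94624038e+01]
```

View pics/s4.png

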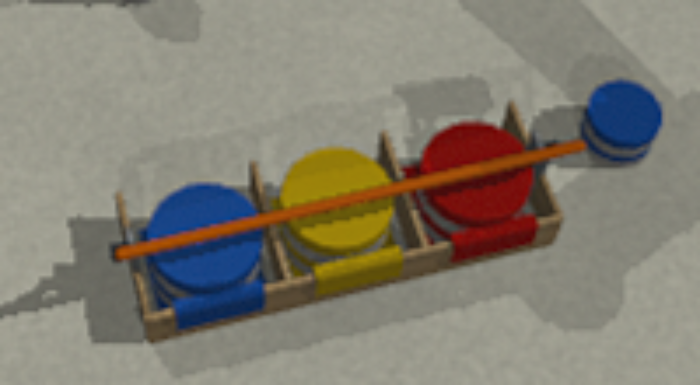

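All three tubs are seated upright in their own stalls, with fitted centres at crate x of about 0, −6 and 0 mm. The bar is still thrown back. Next, tip it forward.

```bash
python3 - <<'E'
from h import *
env.goto([*W(.075,0),.30],[180,0,AD])
print(env.move_straight([*W(.075,0),.095],rate=.2,force_limit=12))
for x in(.02,-.015):
    h=env.move_straight([*W(x,0),.095],rate=.09,force_limit=20); s=env.read_state(); print(np.round(s["position"],3),np.round(s["force"],1),h,s["clock"])
env.dwell(.5)
env.move_straight([*W(-.01,0),.30],rate=.25); env.goto([*W(-.25,0),.36],[180,0,AD])
p=env.grab_frame("scene"); q=env.grab_frame("side")
k=[cv2.resize(p["image"][190:300,250:450],(790,300)),cv2.resize(q["image"][150:270,220:420],(790,300))]
print([(np.round(r["xyz"],3),r["score"]) for r in env.search_frame(p,"keeper_bar")[:1]+env.search_frame(q,"keeper_bar")[:1]],"expect",W(-.062,0))
cv2.imwrite("pics/s5.png",cv2.vconcat(k));print(env.read_state()["clock"])
E
```

```text
False
[0.695 0.07  0.095] [-0.6 -0.2  0.4] False 43.3333
[0.66  0.065 0.095] [0.7 0.9 0.5] False 43.875
[(array([0.611, 0.047, 0.04 ]), 0.8), (array([0.606, 0.106, 0.045]), 0.64)] expect [0.61303936 0.05883975]
46.5167
```

View pics/s5.png

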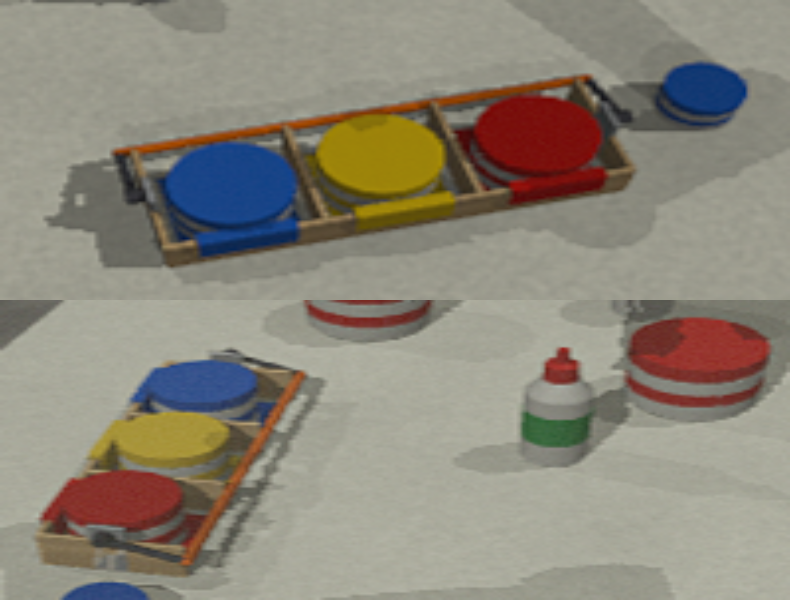

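The bar is fully down across the mouths: z is about 40 mm and x about 0.61, as expected. All the tubs are upright in their stalls and the soap is still standing, so I'll hand in.

```bash
python3 -c "
from workcell import env
print(env.close_job())"
```

```text
the job is handed in; nothing more can be done
None
```

The red and blue tubs are upright in their own stalls, the yellow tub is still in its stall, and the keeper bar is fully down across the mouths; I handed the job in at about 46.5 s of the 67 s allowed, and the robot did not report the judge's verdict.

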